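# Reset the tripped breaker under a push-latch cover

### The arm

A 6-joint arm with a two-finger parallel gripper is mounted at the origin on a cart in front of the work surface, level with it; the furniture and walls round the work are solid. World frame = base frame: x ahead of the robot, y to its left, z up, the work surface at z = 0. Lengths are in m, angles in rad, forces in N, time in s.
With the tool pointing down it reaches from about 0.325 to 1 m from the base axis. Payload 5.1 kg.
Tool frame: the origin (TCP) lies midway between the tips of the shut fingers; the grasp point (between the pads) lies 19 mm behind it; z points along the fingers, y is the line along which they close (so a half turn about z gives the same grasp; the last joint's range is limited). The gripper opens to 85 mm and grips with 20 to 120 N. Pads are 22 mm wide; open, the fingers measure 114 mm over their backs; the gripper's body (76 mm by 85 mm) begins 54 mm behind the grasp point. The pads swing forward as they close: fully open they stand 13 mm farther back than shut.
Start: joints at [-1.258, 0.124, 1.65, -0, 1.367, -0.083], TCP at [0.251, -0.6, 0.231] pointing down, gripper open.
Joint ranges: [-2.61, 2.61], [-1.02, 2.33], [0.03, 2.71], [-1.35, 4.49], [0.32, 2.68], [-2.91, 2.91]. Speed limits (rad/s): [2.57, 2.57, 3.14, 3.14, 3.14, 3.14].

### API

Orientations are given as [roll, pitch, yaw] about the fixed x, y, z axes, in that order (R = Rz(yaw) Ry(pitch) Rx(roll)).
In Python, from cell import r gives the robot as it stands.
- The arm moves only by the tool servo_tool, never from a script. Its argument "motion" is a list of rows, each a list of 3 entries, a list of its own where there are three numbers: the shift along the tool's x, y, z as a fraction of full scale, then the turn, a rotation vector about the tool's x, y, z as a fraction of full scale, then the gripper's target within -1 to 1 (shut at 1, half-way at 0, fully open at -1). In form: [[[tx, ty, tz], [rx, ry, rz], claw], ...]. A call has 1 to 8 rows; each row shifts and turns the commanded pose from where the row before left it, along the tool's axes as they then stand; what a row does not reach is not made up. Full scale, the value 1, is 40 cm for a shift and 0.5 rad for a turn. A row lasts 1/10 s, in which the tool goes at most 50 mm and 8.59 degrees, less where a joint would pass 70% of its speed; a pose out of reach is approached as far as the arm can. A call with a number of a shift or a turn outside -1 to 1 is refused whole. A call with a gripper value outside its range is refused whole. The fingers move at their own pace and stop on an object; "force" is the grip in N (left out, the last holds). Time passes only in rows, so rows that do not move let the fingers close. It gives the time, the measured TCP pose, the force, the opening and the grip force at its end, in the units of the state.
- r.read_state(): the state, without advancing time (a new reading comes with each control period).
- r.snapshot(name): name is "scene" or "top" or "wrist"; returns (picture, depth): 420x560x3 uint8, blue, green, red; 420x560 float32, m along the optical axis (not along the pixel's ray), 0 where there is no reading.
- r.calibration(name): a dict with "mtx" (3x3 intrinsics, pixels), "view" (4x4, takes a point from world to camera coordinates). Camera axes: x right, y down, z forward; pixel columns grow to the right and rows downward; lengths in m; the calibration is good to about 2 mm. A picture is of the moment at which its call begins: read the wrist's pose just before it. calibration takes no time and is no camera call; for the wrist camera it gives the pose at the moment of the call.
- r.job_done(): hands the job in; it is judged then, once.
Trained networks look in the newest picture that a camera, given by its name, has taken for a name from the list of things; names that differ only in an ending like _2 or _b are one class to them, and where a whole thing is asked for, a point or a joint stands for the part that bears it (a point fixed in the world has none). Each returns a list of dicts, best first, with "score" (0 to 1); they miss things now and then, are a little off and sometimes report something else, mostly with a low value. They report only what shows in the picture. A call takes as long as a camera call.
- r.recognise(camera, thing): "position" ([x, y, z] in m, in world coordinates, good to about 4 mm: the middle of the surface that is visible of it).
- r.silhouettes(camera, thing): "mask" (420x560 bool, what is visible of it).
The state is a dict: "clock": time; "joint_pos": joint angles; "joint_velocities": joint speeds; "joint_torque": joint torques, N m; "ee_pos": TCP position; "tool_rot": TCP orientation; "wrist_force": force on the tool from outside, world axes, zero at the start; "moment": the same for the moment, N m; "gripper_width": finger opening in m; "finger_force": force on a finger pad.
Only numpy, scipy, OpenCV 4.12 (cv2) and the standard library are available. Lean on these libraries where they do the work, as an engineer would, in place of code of your own. Each camera call takes 0.05 s, during which the arm holds its last target. There are 200 camera calls.

### The job

One of the three breakers under the push-latch cover of the grey distribution box has tripped. Press the cover's ribbed pad in to its stop and let go so that the cover pops open, push the one breaker button that stands out until it stays fully in, then push the cover over from behind and press it steadily in to its stop so that it latches shut. Work by pressing only: do not grip the cover or lift it from inside, and leave the loose parts and tools where they lie.

Things in the scene. Friction and masses are not known exactly. Their poses are not given: they have to be found in the camera images.
- breaker_box: grey sheet-metal distribution box screwed to the desk, 160 deep (x, away from the robot), 250 wide (y, to the left), top panel 62 mm above the desk, turned up to 0.3 rad; origin: centre of its underside. Left part of its top: hatch 72 x 126 mm centred at x=-6, y=+35; in it, 20 mm deep, three breakers in a row along y, 36 mm apart (x=-1, y=-1, 35, 71)
- cover (a joint): cover hinge angle, rad. 0 (to 0.01) = latched, its face 3 mm above the panel; about -0.085 = pressed in to the firm stop (5 mm at the pad); 1.6 = open, upright. Push-push latch: press steadily (under 20 mm/s) to the stop, at 10 to 15 N, stay 0.4 s, let go. If latched, it releases and a damped spring lifts the cover in 2 s; if not, it latches. If it hangs at -0.02 to -0.06, press again
- cover_pad (a point): centre of the top of the raised ribbed pad (20 x 46 mm) on the cover's outer face, 58 mm from the hinge line, 66.5 mm above the desk when latched; moves with the cover. z: outward normal of the cover; x: to the hinge. After pressing, move the finger straight up, 60 mm or more, clear of the rising cover
- cover_edge (a point): middle of the cover's free edge, 72 mm from the hinge line, toward the robot when shut; moves with the cover. Cover 67 x 123 mm, 3 mm thick; open, it is pushed over from behind with 1 to 5 N and springs back if let go. In the near part of the hatch stands the latch, a white star wheel and black guard at box x=-36 to -20, y=30 to 77 mm, top 7 mm under the panel: keep fingers off it
- cover_hinge (a point): middle of the hinge line (along the box's y) at the far side of the hatch, 63.5 mm above the desk, at box x=32, y=35 mm; fixed to the box, same axes. The open cover stands on this line, 72 mm high
- cover_inside: white lining (52 x 108 mm) of the cover's inner face, seen only when it is open; not to be pushed or lifted on
- breaker_a_button (a joint): push button of the tripped breaker, m, straight down: 0 = tripped, 9.5 mm above its collar; 0.008 = reset, fully in, 1.5 mm above it. Starts at 0; its place in the row varies. A detent holds either end: at about 4 N it clicks over past half way and stays in; pressed less it comes back out.
- breaker_b_button (a joint): push button of a breaker not tripped, m, straight down: 0 = tripped, 9.5 mm above its collar; 0.008 = reset, fully in, 1.5 mm above it. Starts at 0.008. A detent holds either end: at about 4 N it clicks over past half way and stays in; pressed less it comes back out.
- breaker_c_button (a joint): push button of the other breaker not tripped, m, straight down: 0 = tripped, 9.5 mm above its collar; 0.008 = reset, fully in, 1.5 mm above it. Starts at 0.008. A detent holds either end: at about 4 N it clicks over past half way and stays in; pressed less it comes back out.
- breaker_a_top (a point): centre of the flat top of the button (11 mm across) of the tripped breaker; z up: 57.5 mm above the desk tripped, 49.5 mm reset
- breaker_b_top (a point): centre of the flat top of the button (11 mm across) of a breaker that has not tripped; z up, 49.5 mm above the desk
- breaker_c_top (a point): centre of the flat top of the button (11 mm across) of the other breaker that has not tripped; z up, 49.5 mm above the desk
- heat_sink: finned aluminium heat sink, 25x30x18 mm, loose on top of the box, right of the cover; origin at the centre of its underside; a bystander
- terminal_plug: green screw-terminal plug, 30x18x12 mm, loose on top of the box, right of the cover; origin at the centre of its underside; a bystander
- screwdriver: screwdriver with red handle, 168 mm long, 22 mm high, on the desk in front of the box; origin at the centre of its underside; a bystander
- side_cutter: side cutter with red grips, 46x123x10 mm, on the desk in front of the box, to the left; origin at the centre of its underside; a bystander
- choke: ring choke, 36 mm across, 13 mm high, on the desk in front of the box, to the right; origin at the centre of its underside; a bystander
- circuit_board: circuit board with relays, 66x100x20 mm, on the desk, front right; origin at the centre of its underside; a bystander
- marker: marker pen, 122 mm long, 17 mm high, on the desk, front left; origin at the centre of its underside; a bystander

How it is judged:
By the outcome, as a careful person would: the job done as asked, in the order asked, and still so for the second after the job is handed in, with the robot touching nothing.
It also fails if it takes over 54 s, if anything falls off the work surface, if the arm or the gripper's body presses on something with over 40 N, if the wrist force passes 120 N, or if a joint passes its speed limit or range.

## Working session

There is one attempt and no reset: what is moved stays moved. The work goes in short steps, Python scripts to look and compute and a tool call to move; the robot and the scene stay as the last step left them, time stands still between calls to the robot, and variables do not carry over. Pictures are saved under pics/ and viewed, at most 10 in all, crops included, and the job is handed in when it is done.

Besides the shell and the picture viewer there is one more tool, called after ">>>" by a JSON object that holds its "op" and its "data". servo_tool: Moves the arm, as the interface text tells. Shift numbers are shares of 40 cm and turn numbers shares of 0.5 rad, none past 1 either way. Its arguments: {"type":"object","properties":{"motion":{"type":"array","items":{"type":"array"}},"force":{"type":"number"}},"required":["motion"]}

```bash
mkdir -p pics; ls
cat > h.py <<'E'
import numpy as np, cv2
from cell import r
from scipy.spatial.transform import Rotation as R
def st():
    s=r.read_state(); print('t',round(s['clock'],2),'p',np.round(s['ee_pos'],4),'rot',np.round(s['tool_rot'],3),'F',np.round(s['wrist_force'],1),'w',round(s['gripper_width'],4)); return s
def cloud(cam,dep):
    c=r.calibration(cam);K=c['mtx'];V=np.array(c['view'])
    v,u=np.mgrid[0:420,0:560]
    P=np.stack([(u-K[0][2])/K[0][0]*dep,(v-K[1][2])/K[1][1]*dep,dep,np.ones_like(dep)],-1)
    return (P@np.linalg.inv(V).T)[...,:3]
E
python3 - <<'E'
from h import *
s=st()
for c in ['scene','top']:
    im,d=r.snapshot(c); cv2.imwrite(f'pics/{c}0.png',im); np.save(f'{c}0.npy',d)
    for t in ['cover_pad','cover_edge','cover_hinge','breaker_box','heat_sink','terminal_plug']:
        print(c,t,[(np.round(x['position'],4),round(x['score'],2)) for x in r.recognise(c,t)][:2])
print(r.read_state()['clock'])
E
```

```text
pics
t 0.0 p [ 0.2504 -0.5992  0.23  ] rot [-3.139 -0.     0.396] F [ 0.3 -0.1 -0.1] w 0.0853
scene cover_pad [(array([ 0.5359, -0.0512,  0.0673]), 0.91)]
scene cover_edge [(array([ 0.5356, -0.0481,  0.0609]), 0.83)]
scene cover_hinge [(array([ 0.507 , -0.1094,  0.0584]), 0.83)]
scene breaker_box []
scene heat_sink [(array([ 0.5653, -0.153 ,  0.07  ]), 0.52)]
scene terminal_plug [(array([ 0.5614, -0.1836,  0.0668]), 0.61)]
top cover_pad [(array([ 0.5427, -0.0471,  0.0634]), 0.81)]
top cover_edge [(array([ 0.5425, -0.0466,  0.0643]), 0.88)]
top cover_hinge [(array([ 0.5462, -0.073 ,  0.0618]), 0.61)]
top breaker_box [(array([ 0.5463, -0.0763,  0.0621]), 0.75)]
top heat_sink [(array([ 0.5707, -0.1458,  0.0744]), 0.69)]
top terminal_plug [(array([ 0.5652, -0.1794,  0.0747]), 0.64)]
0.7
```

Run:
```python
from h import *
d=np.load('top0.npy');P=cloud('top',d)
m=(abs(P[...,2]-0.063)<0.006)&(d>0)&(P[...,0]>0.35)&(P[...,0]<.75)&(abs(P[...,1]+.08)<.25)
m=m.astype(np.uint8);n,l,stt,c=cv2.connectedComponentsWithStats(m);k=1+np.argmax(stt[1:,4])
q=P[l==k][:,:2].astype(np.float32)
print(cv2.minAreaRect(q), stt[k], P[l==k][:,2].mean())
im=cv2.imread('pics/top0.png');x,y,w,h,_=stt[k]
x0,y0,x1,y1=max(0,x-40),max(0,y-40),x+w+40,y+h+60;print(x0,y0)
a=cv2.resize(im[y0:y1,x0:x1],None,fx=3,fy=3,interpolation=cv2.INTER_CUBIC); 
f=min(1,800/a.shape[1],600/a.shape[0]);print(f*3)
cv2.imwrite('pics/top1.png',cv2.resize(a,None,fx=f,fy=f))
```

```text
((0.5552465915679932, -0.08119602501392365), (0.16164034605026245, 0.25030145049095154), 7.740458011627197) [ 244  150  112   82 5899] 0.0629861133295573
204 110
3
```

View pics/top1.png

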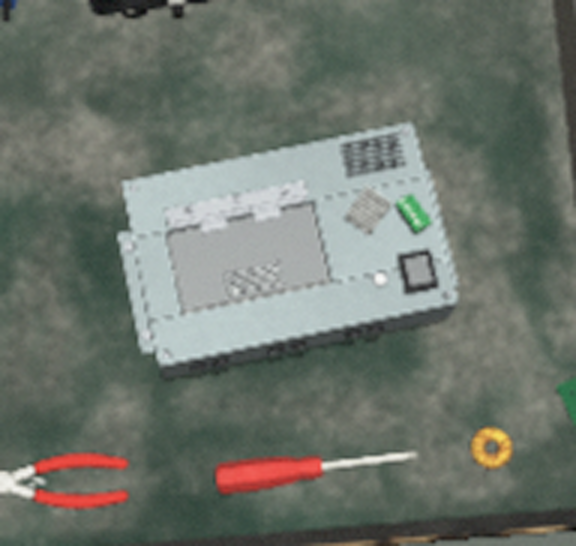

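View pics/scene0.png

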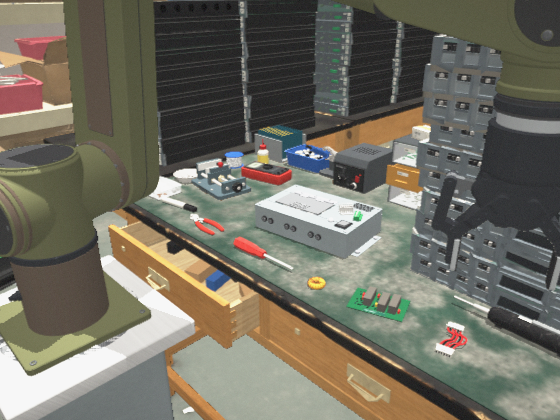

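Run:
```python
from h import *
c=r.calibration('top');K=np.array(c['mtx']);V=np.array(c['view']);Vi=np.linalg.inv(V)
def bp(u,v,z):
    d=np.linalg.inv(K)@[u/3+204,v/3+110,1]; d=Vi[:3,:3]@d; o=Vi[:3,3]; return o+d*(z-o[2])/d[2]
for n,p,z in [('coverTL',(167,232),.065),('TR',(316,200),.065),('BR',(329,280),.065),('BL',(182,313),.065),('boxTL',(125,182),.062),('boxTR',(413,123),.062),('boxBR',(457,291),.062),('pad',(254,280),.0665)]:
    print(n,np.round(bp(*p,z),4))
for n in ['cover_pad','cover_edge']:
    for cam in ['top']:
        r.snapshot(cam)
        for x in r.silhouettes(cam,n)[:1]:
            m=x['mask'];v,u=np.nonzero(m);q=np.array([bp((a-204)*3,(b-110)*3,.066)[:2] for a,b in zip(u,v)],np.float32)
            print(n,m.sum(),cv2.minAreaRect(q))
```

```text
coverTL [0.5677 0.0163 0.065 ]
TR [ 0.5854 -0.1085  0.065 ]
BR [ 0.5166 -0.1132  0.065 ]
BL [0.4985 0.0085 0.065 ]
boxTL [0.6145 0.0487 0.062 ]
boxTR [ 0.6473 -0.196   0.062 ]
boxBR [ 0.4998 -0.217   0.062 ]
pad [ 0.5211 -0.052   0.0665]
cover_pad 1355 ((0.5467513203620911, -0.04682724177837372), (0.07430465519428253, 0.12366748601198196), 5.895254611968994)
cover_edge 1396 ((0.5469244718551636, -0.047434814274311066), (0.07586947083473206, 0.12384460866451263), 7.79870080947876)
```

>>> {"op": "servo_tool", "data": {"motion": [[[0,0,0],[0,0,0.262],1],[[0.05,-0.08,0.005],[0,0,0.262],1],[[0.054,-0.079,0.005],[0,0,0],1],[[0.054,-0.079,0.005],[0,0,0],1],[[0.054,-0.079,0.005],[0,0,0],1],[[0.054,-0.079,0.005],[0,0,0],1],[[0.054,-0.079,0.005],[0,0,0],1],[[0.054,-0.079,0.005],[0,0,0],1]]}}

```text
clock: 1.7
ee_pos: [0.3651, -0.357, 0.2174]
tool_rot: [3.141, -0.0, 0.133]
wrist_force: [0.6, -0.2, 0.3]
gripper_width: -0.0002
finger_force: 0.0
```

>>> {"op": "servo_tool", "data": {"motion": [[[0.054,-0.079,0.005],[0,0,0],1],[[0.054,-0.079,0.005],[0,0,0],1],[[0.054,-0.079,0.005],[0,0,0],1],[[0.054,-0.079,0.005],[0,0,0],1],[[0.054,-0.079,0.005],[0,0,0],1],[[0.054,-0.079,0.005],[0,0,0],1],[[0.054,-0.079,0.005],[0,0,0],1],[[0,0,0],[0,0,0],1]]}}

```text
clock: 2.5
ee_pos: [0.486, -0.1157, 0.2032]
tool_rot: [-3.14, -0.0, 0.139]
wrist_force: [-0.4, 0.2, -0.4]
gripper_width: -0.0003
finger_force: 0.0
```

Run:
```python
from h import *
st()
im,d=r.snapshot('wrist'); cv2.imwrite('pics/w1.png',im)
P=cloud('wrist',d)
for t in ['cover_pad','cover_edge','cover_hinge']:
    print(t,[(np.round(x['position'],4),round(x['score'],2)) for x in r.recognise('wrist',t)][:2])
for x in r.silhouettes('wrist','cover_pad')[:1]:
    q=P[x['mask']&(d>0)]; print(x['mask'].sum(),cv2.minAreaRect(q[:,:2].astype(np.float32)),np.median(q[:,2]))
```

```text
t 2.5 p [ 0.486  -0.1157  0.2032] rot [-3.14  -0.     0.139] F [-0.4  0.2 -0.4] w -0.0003
cover_pad [(array([ 0.549 , -0.0459,  0.0664]), 0.95)]
cover_edge [(array([ 0.5459, -0.0488,  0.0631]), 0.72)]
cover_hinge [(array([ 0.5651, -0.0756,  0.0636]), 0.77)]
10481 ((0.5374812483787537, -0.03744356334209442), (0.08818106353282928, 0.14874084293842316), 7.44556999206543) 0.06501658494457446
```

View pics/w1.png

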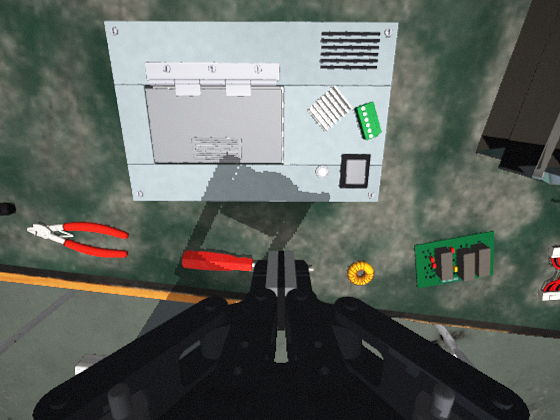

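The wrist picture shows the shut cover (145..284, 86..163), the ribbed pad centred at about (217,148), the hinge strip at row ~86, the box corners at (107,22), (397,24), (379,200), (134,201).

Run:
```python
from h import *
c=r.calibration('wrist');K=np.array(c['mtx']);Vi=np.linalg.inv(np.array(c['view']))
def bp(u,v,z):
    d=Vi[:3,:3]@np.linalg.inv(K)@[u,v,1]; o=Vi[:3,3]; return (o+d*(z-o[2])/d[2])[:2]
C=np.array([bp(*p,.062) for p in [(107,22),(397,24),(379,200),(134,201)]])
print(C.round(4),C.mean(0), 'yaws',np.arctan2(-(C[0]-C[1])[0],(C[0]-C[1])[1]),np.arctan2(-(C[3]-C[2])[0],(C[3]-C[2])[1]))
print('pad',bp(217,148,.0665))
q=np.array([bp(*p,.065) for p in [(145,87),(283,86),(284,163),(154,163)]]);print(q.round(4),q.mean(0))
```

```text
[[ 0.6139  0.0454]
 [ 0.6449 -0.1978]
 [ 0.4904 -0.22  ]
 [ 0.4563  0.027 ]] [ 0.55135931 -0.08636458] yaws 0.12705233152297643 0.13713176070799638
pad [ 0.52157111 -0.0542637 ]
[[ 0.5666  0.013 ]
 [ 0.5837 -0.1087]
 [ 0.5156 -0.119 ]
 [ 0.499   0.0054]] [ 0.54121359 -0.05232553]
```

>>> {"op": "servo_tool", "data": {"motion": [[[0.027,-0.036,0.06],[0,0,0],1],[[0.027,-0.036,0.06],[0,0,0],1],[[0.027,-0.036,0.06],[0,0,0],1],[[0.027,-0.036,0.06],[0,0,0],1],[[0,0,0.04],[0,0,0],1],[[0,0,0.015],[0,0,0],1],[[0,0,0],[0,0,0],1],[[0,0,0],[0,0,0],1]]}}

```text
clock: 3.55
ee_pos: [0.5206, -0.0571, 0.0863]
tool_rot: [3.141, -0.001, 0.132]
wrist_force: [-0.2, -0.4, 0.2]
gripper_width: -0.0002
finger_force: 0.0
```

>>> {"op": "servo_tool", "data": {"motion": [[[0.002,-0.01,0.015],[0,0,0],1],[[0,0,0.012],[0,0,0],1],[[0,0,0.004],[0,0,0],1],[[0,0,0.004],[0,0,0],1],[[0,0,0.004],[0,0,0],1],[[0,0,0.004],[0,0,0],1],[[0,0,0.004],[0,0,0],1],[[0,0,0.004],[0,0,0],1]]}}

```text
clock: 4.35
ee_pos: [0.5205, -0.0521, 0.0651]
tool_rot: [3.142, 0.0, 0.134]
wrist_force: [-1.9, -0.4, 3.3]
gripper_width: -0.0
finger_force: 1.4
```

>>> {"op": "servo_tool", "data": {"motion": [[[0,0,0.003],[0,0,0],1],[[0,0,0.003],[0,0,0],1],[[0,0,0.003],[0,0,0],1]]}}

```text
clock: 4.65
ee_pos: [0.5205, -0.0522, 0.0616]
tool_rot: [3.141, -0.0, 0.134]
wrist_force: [-1.8, -0.3, 2.7]
gripper_width: -0.0002
finger_force: 1.5
```

>>> {"op": "servo_tool", "data": {"motion": [[[0,0,0.002],[0,0,0],1],[[0,0,0.002],[0,0,0],1]]}}

```text
clock: 4.85
ee_pos: [0.5206, -0.0522, 0.0607]
tool_rot: [3.142, 0.0, 0.134]
wrist_force: [-6.6, 0.8, 11.5]
gripper_width: -0.0002
finger_force: 6.2
```

>>> {"op": "servo_tool", "data": {"motion": [[[0,0,0],[0,0,0],1],[[0,0,0],[0,0,0],1]]}}

```text
clock: 5.05
ee_pos: [0.5206, -0.0522, 0.0607]
tool_rot: [3.142, 0.0, 0.134]
wrist_force: [-4.2, 0.6, 8.8]
gripper_width: -0.0
finger_force: 4.5
```

>>> {"op": "servo_tool", "data": {"motion": [[[0,0,0.001],[0,0,0],1],[[0,0,0],[0,0,0],1]]}}

```text
clock: 5.25
ee_pos: [0.5206, -0.0522, 0.0607]
tool_rot: [3.142, 0.0, 0.134]
wrist_force: [-5.4, 1.5, 9.9]
gripper_width: 0.0001
finger_force: 5.6
```

>>> {"op": "servo_tool", "data": {"motion": [[[0,0,0.002],[0,0,0],1],[[0,0,0],[0,0,0],1],[[0,0,0],[0,0,0],1],[[0,0,0],[0,0,0],1],[[0,0,0],[0,0,0],1]]}}

```text
clock: 5.75
ee_pos: [0.5207, -0.0522, 0.0606]
tool_rot: [3.142, 0.0, 0.134]
wrist_force: [-8.1, 0.3, 15.0]
gripper_width: -0.0002
finger_force: 7.8
```

>>> {"op": "servo_tool", "data": {"motion": [[[0,0,-0.06],[0,0,0],1],[[0,0,-0.1],[0,0,0],1],[[0,0,-0.1],[0,0,0],1],[[0,0,-0.1],[0,0,0],1],[[-0.05,0,-0.05],[0,0,0],1],[[-0.1,0,0],[0,0,0],1],[[-0.05,0,0],[0,0,0],1],[[0,0,0],[0,0,0],1]]}}

```text
clock: 6.55
ee_pos: [0.4397, -0.0629, 0.2222]
tool_rot: [3.141, -0.001, 0.133]
wrist_force: [1.1, 0.4, 0.3]
gripper_width: -0.0002
finger_force: 0.0
```

>>> {"op": "servo_tool", "data": {"motion": [[[0,0,0],[0,0,0],1],[[0,0,0],[0,0,0],1],[[0,0,0],[0,0,0],1],[[0,0,0],[0,0,0],1],[[0,0,0],[0,0,0],1],[[0,0,0],[0,0,0],1],[[0,0,0],[0,0,0],1],[[0,0,0],[0,0,0],1]]}}

```text
clock: 7.35
ee_pos: [0.4411, -0.0628, 0.2225]
tool_rot: [-3.142, 0.0, 0.134]
wrist_force: [-0.9, -0.5, -0.3]
gripper_width: 0.0001
finger_force: 0.0
```

Run:
```python
from h import *
st()
im,d=r.snapshot('wrist'); cv2.imwrite('pics/w2.png',im); np.save('w2.npy',d)
for t in ['breaker_a_top','cover_inside','cover_edge','cover_hinge']:
    print(t,[(np.round(x['position'],4),round(x['score'],2)) for x in r.recognise('wrist',t)][:4])
```

```text
t 7.35 p [ 0.4411 -0.0628  0.2225] rot [-3.142  0.     0.134] F [-0.9 -0.5 -0.3] w 0.0001
breaker_a_top [(array([ 0.374 , -0.0577,  0.0138]), 0.42)]
cover_inside [(array([ 0.5786, -0.0453,  0.1077]), 0.56)]
cover_edge [(array([ 0.5808, -0.0423,  0.1157]), 0.7), (array([ 0.4124, -0.3542,  0.0069]), 0.2)]
cover_hinge [(array([ 0.5526, -0.0767,  0.0607]), 0.56)]
```

View pics/w2.png

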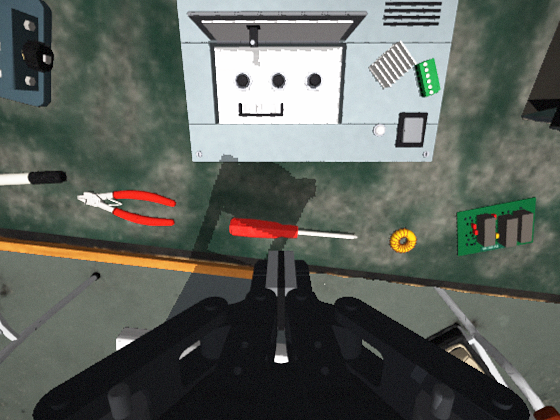

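The cover is open (edge at row ~15). The three buttons lie at about (243,81), (279,81), (315,81), with the latch guard at (262,110). I'll use depth to find which one stands out.

Run:
```python
from h import *
st()
im,d=r.snapshot('wrist');P=cloud('wrist',d)
for t in ['breaker_a_top','breaker_b_top','cover_edge']:
    print(t,[(np.round(x['position'],4),round(x['score'],2)) for x in r.recognise('wrist',t)][:4])
for u in (243,279,315):
    q=P[72:92,u-12:u+12].reshape(-1,3); z=q[:,2]; k=q[z>np.percentile(z,85)]
    print(u,np.percentile(z,[5,25,50,75,85,95]).round(4),np.median(k,0).round(4), P[78:84,u-3:u+3].reshape(-1,3).mean(0).round(4))
a=cv2.resize(im[0:170,170:460],None,fx=2.7,fy=2.7,interpolation=cv2.INTER_CUBIC);cv2.imwrite('pics/w3.png',a)
```

```text
t 7.6 p [ 0.4411 -0.0628  0.2225] rot [ 3.142 -0.     0.134] F [0.1 0.  0.3] w 0.0001
breaker_a_top [(array([ 0.5511, -0.0814,  0.0564]), 0.42), (array([ 0.5512, -0.0761,  0.0591]), 0.39)]
breaker_b_top [(array([ 0.5431, -0.0101,  0.0543]), 0.52), (array([ 0.5855, -0.0432,  0.1145]), 0.3)]
cover_edge [(array([ 0.5801, -0.0427,  0.1205]), 0.77)]
243 [0.0409 0.042  0.0441 0.0477 0.0487 0.0496] [ 0.5416 -0.0099  0.0493] [ 0.5414 -0.012   0.0579]
279 [0.0409 0.0421 0.0441 0.0479 0.0488 0.0499] [ 0.5461 -0.0458  0.0496] [ 0.5468 -0.0463  0.0492]
315 [0.041  0.0421 0.0442 0.049  0.057  0.0578] [ 0.5509 -0.081   0.0576] [ 0.5508 -0.0811  0.0574]
```

View pics/w3.png

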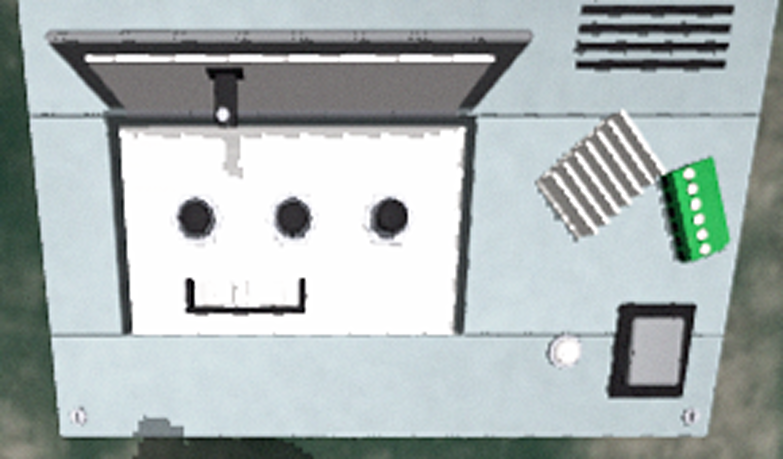

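Depth shows that the right-hand button, at about (.551, -.081), stands out (57.5 mm). I'll approach it tilted, to stay clear of the open cover.

>>> {"op": "servo_tool", "data": {"motion": [[[0,0,0],[0,0.225,0],1],[[0,0,0],[0,0.225,0],1],[[0,0,0],[0,0.225,0],1],[[0,0,0],[0,0.225,0],1],[[0.05,0.04,0.06],[0,0,0],1],[[0.048,0.04,0.09],[0,0,0],1],[[0,0,0.09],[0,0,0],1],[[0,0,0.09],[0,0,0],1]]}}

```text
clock: 8.6
ee_pos: [0.5385, -0.0827, 0.1207]
tool_rot: [3.14, -0.452, 0.134]
wrist_force: [0.1, 0.3, -0.2]
gripper_width: 0.0001
finger_force: 0.0
```

>>> {"op": "servo_tool", "data": {"motion": [[[0,0,0.09],[0,0,0],1],[[0,0,0.037],[0,0,0],1],[[0,0,0],[0,0,0],1],[[0,0,0],[0,0,0],1]]}}

```text
clock: 9.0
ee_pos: [0.5592, -0.0792, 0.0752]
tool_rot: [-3.141, -0.45, 0.134]
wrist_force: [-0.7, -0.2, 0.2]
gripper_width: -0.0001
finger_force: 0.0
```

>>> {"op": "servo_tool", "data": {"motion": [[[-0.005,0,0.01],[0,0,0],1],[[-0.0055,0,0.0115],[0,0,0],1],[[-0.002,0,0.0045],[0,0,0],1],[[-0.002,0,0.0045],[0,0,0],1],[[0,0,0],[0,0,0],1]]}}

```text
clock: 9.5
ee_pos: [0.5591, -0.0792, 0.0613]
tool_rot: [-3.141, -0.45, 0.134]
wrist_force: [-0.5, 0.0, 0.1]
gripper_width: 0.0002
finger_force: 0.0
```

>>> {"op": "servo_tool", "data": {"motion": [[[-0.002,0,0.0045],[0,0,0],1],[[-0.002,0,0.0045],[0,0,0],1],[[0,0,0],[0,0,0],1]]}}

```text
clock: 9.8
ee_pos: [0.5596, -0.0793, 0.0576]
tool_rot: [3.141, -0.451, 0.134]
wrist_force: [0.2, -0.4, 1.0]
gripper_width: 0.0002
finger_force: 0.4
```

>>> {"op": "servo_tool", "data": {"motion": [[[-0.002,0,0.0045],[0,0,0],1],[[-0.002,0,0.0045],[0,0,0],1],[[0,0,0],[0,0,0],1]]}}

```text
clock: 10.1
ee_pos: [0.5592, -0.0791, 0.0531]
tool_rot: [-3.141, -0.449, 0.134]
wrist_force: [-0.3, 0.2, 0.6]
gripper_width: -0.0001
finger_force: 0.0
```

>>> {"op": "servo_tool", "data": {"motion": [[[-0.001,0,0.00225],[0,0,0],1],[[-0.001,0,0.00225],[0,0,0],1],[[0,0,0],[0,0,0],1]]}}

```text
clock: 10.4
ee_pos: [0.56, -0.0792, 0.0526]
tool_rot: [3.142, -0.451, 0.134]
wrist_force: [-4.1, 0.3, 6.2]
gripper_width: 0.0001
finger_force: 2.9
```

>>> {"op": "servo_tool", "data": {"motion": [[[-0.001,0,0.00225],[0,0,0],1],[[0,0,0],[0,0,0],1]]}}

```text
clock: 10.6
ee_pos: [0.5602, -0.0792, 0.0523]
tool_rot: [3.142, -0.451, 0.135]
wrist_force: [-10.1, 1.2, 12.6]
gripper_width: -0.0003
finger_force: 6.4
```

>>> {"op": "servo_tool", "data": {"motion": [[[0,0,-0.03],[0,0,0],1],[[0,0,-0.09],[0,0,0],1],[[0,0,-0.1],[0,0,0],1],[[0,0,-0.1],[0,0,0],1],[[0,0,-0.06],[0,-0.225,0],1],[[0,0,0],[0,-0.225,0],1],[[0,0,0],[0,-0.225,0],1],[[0,0,0],[0,-0.225,0],1]]}}

```text
clock: 11.4
ee_pos: [0.4943, -0.0881, 0.1886]
tool_rot: [3.14, 0.003, 0.133]
wrist_force: [0.3, 0.4, 0.0]
gripper_width: 0.0
finger_force: 0.0
```

Run:
```python
from h import *
st()
im,d=r.snapshot('wrist');P=cloud('wrist',d)
# pts by world xy
for n,(x,y) in dict(L=(.5415,-.011),M=(.5465,-.046),T=(.551,-.0812)).items():
    k=np.hypot(P[...,0]-x,P[...,1]-y)<.008; z=P[k][:,2]; z=z[(z<.07)&(z>.03)]
    print(n,k.sum(),np.percentile(z,[5,50,75,85,95]).round(4))
k=(P[...,2]>.09)&(abs(P[...,0]-.58)<.05)&(abs(P[...,1]+.05)<.07); q=P[k]
bx=(q[:,:2]-[.552,-.081])@np.array([[.991],[.133]])
z=q[:,2]
for a in np.arange(.09,.145,.01):
    m=abs(z-a)<.005
    if m.any(): print(round(a,3),m.sum(),np.percentile(bx[m],[5,50,95]).round(4), q[m][:,1].min().round(3),q[m][:,1].max().round(3))
cv2.imwrite('pics/w4.png',im)
```

```text
t 11.4 p [ 0.4943 -0.0881  0.1886] rot [3.14e+00 3.00e-03 1.33e-01] F [0.3 0.4 0. ] w 0.0
L 230 [0.0415 0.0474 0.0485 0.0488 0.0494]
M 223 [0.0429 0.0475 0.0484 0.0488 0.0494]
T 217 [0.0427 0.0475 0.0484 0.0487 0.0493]
0.09 94 [0.032  0.0321 0.0335] -0.1 0.008
0.1 69 [0.0319 0.032  0.0338] -0.101 0.011
0.11 187 [0.0229 0.0323 0.0328] -0.101 0.012
0.12 688 [0.0223 0.033  0.0343] -0.1 0.019
0.13 1265 [0.0336 0.0357 0.0382] -0.101 0.02
0.14 151 [0.035  0.0361 0.0368] -0.101 0.019
```

View pics/w4.png

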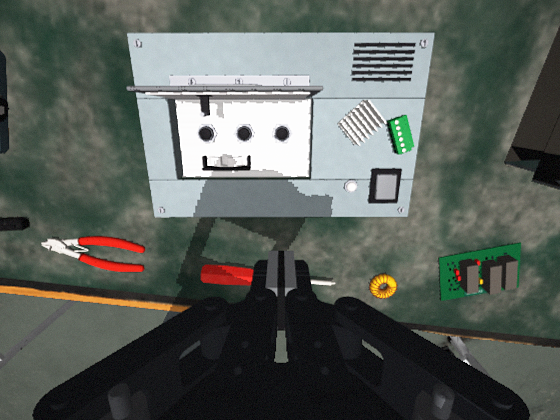

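All three buttons now stand at 49.5 mm and the cover is upright (edge at row 88). Next I go over it and behind.

>>> {"op": "servo_tool", "data": {"motion": [[[0,0,-0.03],[0,0,0],1],[[0.08,-0.0215,0],[0,0,0],1],[[0.08,-0.0215,0],[0,0,0],1],[[0.08,-0.0215,0],[0,0,0],1],[[0.08,-0.0215,0],[0,0,0],1],[[0,0,0.06],[0,0,0],1],[[0,0,0.1],[0,0,0],1],[[0,0,0.05],[0,0,0],1]]}}

```text
clock: 12.25
ee_pos: [0.6143, -0.0366, 0.113]
tool_rot: [-3.14, 0.002, 0.134]
wrist_force: [-0.7, 0.4, -0.9]
gripper_width: 0.0
finger_force: 0.0
```

>>> {"op": "servo_tool", "data": {"motion": [[[0,0,0],[0,0,0],1]]}}

```text
clock: 12.35
ee_pos: [0.6129, -0.0366, 0.1118]
tool_rot: [-3.139, 0.006, 0.133]
wrist_force: [-0.1, 0.3, 0.7]
gripper_width: 0.0001
finger_force: 0.0
```

>>> {"op": "servo_tool", "data": {"motion": [[[-0.02,0,0],[0,0,0],1],[[-0.02,0,0],[0,0,0],1],[[-0.012,0,0],[0,0,0],1],[[-0.012,0,0],[0,0,0],1],[[-0.012,0,0],[0,0,0],1],[[0,0,0],[0,0,0],1]]}}

```text
clock: 12.95
ee_pos: [0.5857, -0.0409, 0.116]
tool_rot: [3.141, -0.0, 0.134]
wrist_force: [-0.1, 0.0, 0.1]
gripper_width: -0.0003
finger_force: 0.0
```

>>> {"op": "servo_tool", "data": {"motion": [[[-0.01,0,0],[0,0,0],1],[[-0.01,0,0],[0,0,0],1],[[0,0,0],[0,0,0],1]]}}

```text
clock: 13.25
ee_pos: [0.5773, -0.0419, 0.115]
tool_rot: [-3.141, 0.002, 0.134]
wrist_force: [0.2, -0.1, -0.4]
gripper_width: 0.0002
finger_force: 0.0
```

Run:
```python
from h import *
st()
im,d=r.snapshot('scene')
P=cloud('scene',d)
for c in ['scene','top','wrist']:
    if c!='scene': im2,_=r.snapshot(c)
    print(c,[(np.round(x['position'],4),round(x['score'],2)) for x in r.recognise(c,'cover_edge')][:2])
    if c=='wrist': cv2.imwrite('pics/w5.png',np.hstack([cv2.resize(im[130:290,200:420],(400,300)),cv2.resize(im2,(400,300))]))
```

```text
t 13.25 p [ 0.5773 -0.0419  0.115 ] rot [-3.141e+00  2.000e-03  1.340e-01] F [ 0.2 -0.1 -0.4] w 0.0002
scene [(array([ 0.5632, -0.0442,  0.0963]), 0.57)]
top []
wrist [(array([ 0.5737, -0.0422,  0.0972]), 0.79)]
```

View pics/w5.png

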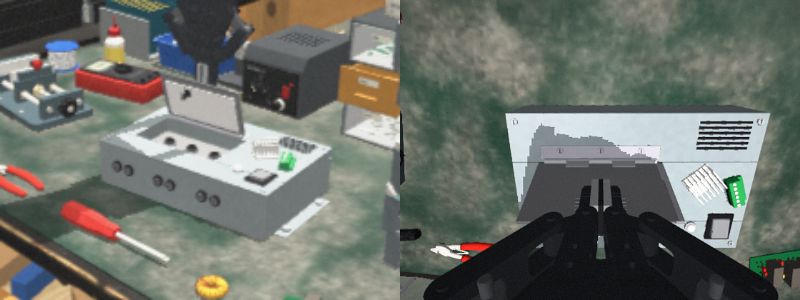

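>>> {"op": "servo_tool", "data": {"motion": [[[-0.008,0,0.003],[0,0,0],1],[[-0.008,0,0.003],[0,0,0],1],[[-0.008,0,0.003],[0,0,0],1],[[-0.008,0,0.003],[0,0,0],1],[[-0.008,0,0.004],[0,0,0],1],[[-0.008,0,0.004],[0,0,0],1],[[-0.008,0,0.004],[0,0,0],1],[[-0.008,0,0.004],[0,0,0],1]]}}

```text
clock: 14.35
ee_pos: [0.5527, -0.0455, 0.1043]
tool_rot: [3.141, -0.0, 0.134]
wrist_force: [3.2, 1.1, -0.2]
gripper_width: 0.0001
finger_force: 1.0
```

>>> {"op": "servo_tool", "data": {"motion": [[[-0.007,0,0.006],[0,0,0],1],[[-0.007,0,0.006],[0,0,0],1],[[-0.007,0,0.006],[0,0,0],1],[[-0.007,0,0.006],[0,0,0],1]]}}

```text
clock: 14.75
ee_pos: [0.5417, -0.0469, 0.0947]
tool_rot: [3.141, -0.0, 0.134]
wrist_force: [3.1, 0.4, 1.3]
gripper_width: 0.0001
finger_force: 1.1
```

>>> {"op": "servo_tool", "data": {"motion": [[[-0.0055,0,0.007],[0,0,0],1],[[-0.0055,0,0.007],[0,0,0],1],[[-0.0055,0,0.007],[0,0,0],1],[[-0.004,0,0.0075],[0,0,0],1],[[-0.004,0,0.0075],[0,0,0],1]]}}

```text
clock: 15.25
ee_pos: [0.532, -0.0482, 0.0801]
tool_rot: [3.142, -0.0, 0.134]
wrist_force: [2.2, -0.7, 1.6]
gripper_width: -0.0
finger_force: 1.2
```

>>> {"op": "servo_tool", "data": {"motion": [[[-0.004,0,0.005],[0,0,0],1],[[-0.004,0,0.005],[0,0,0],1],[[-0.004,0,0.005],[0,0,0],1],[[-0.004,0,0.0045],[0,0,0],1],[[-0.004,0,0.004],[0,0,0],1],[[0,0,0.003],[0,0,0],1]]}}

```text
clock: 15.85
ee_pos: [0.5236, -0.0492, 0.0694]
tool_rot: [-3.141, 0.001, 0.134]
wrist_force: [1.3, -0.5, 2.7]
gripper_width: 0.0002
finger_force: 1.1
```

Now a steady press at 10 mm/s.

>>> {"op": "servo_tool", "data": {"motion": [[[-0.001,0,0.003],[0,0,0],1],[[-0.001,0,0.003],[0,0,0],1],[[0,0,0.003],[0,0,0],1],[[0,0,0.003],[0,0,0],1],[[0,0,0.003],[0,0,0],1],[[0,0,0.003],[0,0,0],1]]}}

```text
clock: 16.45
ee_pos: [0.5233, -0.0493, 0.0626]
tool_rot: [-3.142, 0.0, 0.134]
wrist_force: [0.8, 0.1, 4.0]
gripper_width: 0.0004
finger_force: 1.9
```

>>> {"op": "servo_tool", "data": {"motion": [[[0,0,0.003],[0,0,0],1],[[0,0,0.003],[0,0,0],1],[[0,0,0.002],[0,0,0],1]]}}

```text
clock: 16.75
ee_pos: [0.5235, -0.0493, 0.0609]
tool_rot: [-3.142, 0.001, 0.134]
wrist_force: [-6.6, 1.5, 16.4]
gripper_width: -0.0
finger_force: 8.8
```

>>> {"op": "servo_tool", "data": {"motion": [[[0,0,-0.001],[0,0,0],1],[[0,0,0],[0,0,0],1],[[0,0,0],[0,0,0],1],[[0,0,0],[0,0,0],1],[[0,0,0],[0,0,0],1]]}}

```text
clock: 17.25
ee_pos: [0.5235, -0.0493, 0.061]
tool_rot: [-3.142, 0.0, 0.134]
wrist_force: [-4.4, 1.1, 11.7]
gripper_width: -0.0
finger_force: 5.8
```

>>> {"op": "servo_tool", "data": {"motion": [[[0,0,-0.01],[0,0,0],1],[[0,0,-0.03],[0,0,0],1],[[0,0,-0.08],[0,0,0],1],[[0,0,-0.1],[0,0,0],1],[[0,0,-0.1],[0,0,0],1],[[-0.1,0,-0.05],[0,0,0],1],[[-0.1,0,0],[0,0,0],1],[[0,0,0],[0,0,0],1]]}}

```text
clock: 18.05
ee_pos: [0.4406, -0.0599, 0.2075]
tool_rot: [3.141, 0.001, 0.133]
wrist_force: [0.9, -0.6, -0.2]
gripper_width: 0.0001
finger_force: 0.0
```

>>> {"op": "servo_tool", "data": {"motion": [[[0,0,0],[0,0,0],1],[[0,0,0],[0,0,0],1],[[0,0,0],[0,0,0],1],[[0,0,0],[0,0,0],1],[[0,0,0],[0,0,0],1],[[0,0,0],[0,0,0],1],[[0,0,0],[0,0,0],1],[[0,0,0],[0,0,0],1]]}}

```text
clock: 18.85
ee_pos: [0.4441, -0.06, 0.2076]
tool_rot: [-3.142, 0.0, 0.134]
wrist_force: [0.3, 0.1, -0.3]
gripper_width: -0.0002
finger_force: 0.0
```

Run:
```python
from h import *
st()
im,d=r.snapshot('wrist');P=cloud('wrist',d);cv2.imwrite('pics/w6.png',im)
o=np.array([.552,-.081]);c,s=np.cos(.134),np.sin(.134)
bx=(P[...,:2]-o)@np.array([c,s]);by=(P[...,:2]-o)@np.array([-s,c])
for a,b in [(20,0),(10,0),(0,0),(-10,0),(-20,0),(-37,0),(-26,35),(-60,35)]:
    k=(abs(bx-a/1e3)<.004)&(abs(by-b/1e3)<.015); print(a,b,k.sum(),np.median(P[k][:,2]).round(4))
```

```text
t 18.85 p [ 0.4441 -0.06    0.2076] rot [-3.142  0.     0.134] F [ 0.3  0.1 -0.3] w -0.0002
20 0 358 0.065
10 0 339 0.065
0 0 311 0.0651
-10 0 305 0.0652
-20 0 316 0.0652
-37 0 223 0.0652
-26 35 1188 0.35
-60 35 261 0.0617
```

View pics/w6.png

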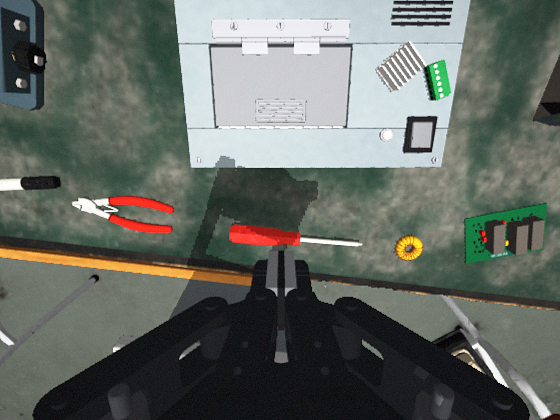

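The cover lies flat, with its face at 65 mm from the hinge to the free edge (row 128), so it is latched. The loose parts haven't moved.

```bash
python3 -c "
from h import *
print(r.job_done())"
```

```text
the job is handed in; nothing more can be done
None
```

I popped the cover open, pushed the tripped breaker (the right-hand one) fully in, and latched the cover shut again. I handed the job in at about 19 s. The final depth check shows the cover flat at its latched height, and the loose parts look unmoved.

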